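# Shift the stage drive into third

### The job

The stage-drive selector on the bonding bench has a gear lever in an H-shaped gate, standing in slot two (near left, two dots). Push the lever with the fingertips out to neutral, across to the right, then forward until it is fully home in slot three (far right, three blue dots), without letting it run into slot one or slot four on the way. Do not pull the knob up, leave the other things on the bench where they are, and finish clear of the lever.

Things in the scene. Friction and masses are not known exactly. Their poses are not given: they have to be found in the camera images.
- selector: fixed white box, 220 (x) x 170 (y) x 105 mm high, with a bright gate plate with an H cut on top. Origin under its centre on the table; its x axis points forward (away from the robot at yaw 0), y to the left, z up. Slot ends: one = far left (1 dot), two = near left (2 dots), three = far right (3 blue dots), four = near right (4 dots)
- gate_center (a point): centre of the H, on the box's top, 105 mm above the table; axes as the selector's. The lever pivots 75 mm below it. Legs run along x at y = +/-18 mm, 16 mm wide, from x = -34 to 34 mm, joined by a crossbar along y, 20 mm wide, at x = 0. Between the legs a far and a near tongue, 20 mm wide, with round noses 10 mm from the centre
- slot3_end (a point): where the lever's axis crosses the gate plate when fully home in slot three: 26.5 mm forward and 18 mm right of gate_center
- knob_center (a point): centre of the black ball knob with a thin blue band, 34 mm across, on top of the lever: a 10 mm thick steel rod. The knob centre lies 165 mm from the pivot along the rod, so it stands 195 mm above the table when upright, and sinks up to 15 mm as the lever leans
- lever_across (a joint): sideways lean of the lever about the pivot, rad: 0 in the middle, positive leans to the selector's right (-y), limits -0.255 and 0.255; about -0.23 in the left leg, 0.23 in the right leg (knob about 38 mm to the side). Moves stiffly (about 3 N at the knob) and stays where it is left
- lever_forward (a joint): forward lean about the pivot, rad: 0 = neutral (in the crossbar, free within about 0.07), positive leans forward (selector's +x); end stops of the slots at -0.34 and 0.34 (knob about 55 mm from upright). Moves stiffly (about 3 N at the knob) and stays where it is left
- knob_lift (a joint): how far the knob's lock-out is pulled up along the rod, m: 0 = down, 0.012 = fully up. A spring holds it down with 8 N, growing 0.8 N per mm
- die_tray: small open black die tray, 40 x 60 x 12 mm, loose on the far end of the selector's top; origin under its centre
- vial: clear jar with a white cap, 32 mm across, 55 mm high, standing left of the selector; origin under its centre
- driver: screwdriver about 170 mm long lying right of the selector; origin under its middle
- puck: dark round desk controller, 68 mm across, 48 mm high, standing on the table to the left; origin under its centre
- bottle: amber bottle with black cap, 60 mm across, 160 mm high, standing on the table to the right; origin under its centre
- wrench: wrench about 160 mm long lying on the table to the right; origin under its middle

How it is judged:
On the way, in this order (a step that is already met when the one before it is completed fails the run):
1. the lever is across to the right in neutral (value of joint lever_across above 0.17 rad and value of joint lever_forward between -0.15 and 0.15 rad), for 0.1 s.
2. the lever is home in slot three (value of joint lever_across above 0.17 rad and value of joint lever_forward above 0.29 rad), for 0.2 s.
At the end, for the whole second after the job is handed in: The lever rests in slot three: leaning right by more than 0.17 rad and forward by more than 0.29 of 0.34 rad (knob within about 8 mm of the end stop), at rest, with the knob's lock-out down (under 3 mm) (all of step 2 and velocity of joint lever_across between -0.05 and 0.05 rad/s and velocity of joint lever_forward between -0.05 and 0.05 rad/s and value of joint knob_lift below 0.003 m); the robot touches nothing.
It fails at once if the lever runs into slot one (value of joint lever_across below 0 rad and value of joint lever_forward above 0.2 rad).
It fails at once if the lever runs into slot four (value of joint lever_across above 0 rad and value of joint lever_forward below -0.2 rad).
It fails at once if the knob is pulled up by more than 5 mm (value of joint knob_lift above 0.005 m).
It fails at once if a bystander is moved by more than 25 mm (distance of any of die_tray, vial, driver, puck, bottle, wrench from where it was at the start of the episode above 0.025 m).
It also fails if it takes over 51 s, if anything falls off the work surface, if the arm or the gripper's body presses on something with over 40 N, if the wrist force passes 120 N, or if a joint passes its speed limit or range.

### The arm

A 7-joint arm with a two-finger parallel gripper is mounted at the origin on the work surface. World frame = base frame: x ahead of the robot, y to its left, z up, the work surface at z = 0. Lengths are in m, angles in rad, forces in N, time in s.
With the tool pointing down it reaches from about 0.35 to 0.9 m from the base axis. Payload 19.9 kg.
Tool frame: the origin (TCP) lies on the centre line of the jaws, within the pads' length; the fingertips stand 19 mm ahead of it and the grasp point (between the pads) is the TCP (tcp_to_tips is the distance from the TCP to the fingertips, in m); z points along the fingers, x is the direction in which the jaws open and shut, and the axes are right-handed (so a half turn about z gives the same grasp; the last joint's range is limited). The gripper opens to 94 mm and grips with 3 to 60 N. Pads are 16 mm wide; open, the fingers measure 119 mm over their backs; the gripper's body (75 mm by 177 mm) begins 78 mm behind the grasp point.
Start: joints at [-1.226, 0.417, -0.01, 1.614, 0.005, 1.111, -0.053], TCP at [0.236, 0.579, 0.224] pointing down, gripper open.
Joint ranges: [-2.81, 2.81], [-0.39, 2.02], [-1.27, 1.25], [0.06, 2.57], [-1.19, 4.33], [0.19, 2], [-2.82, 2.82]. Speed limits (rad/s): [1.89, 1.89, 2.39, 2.39, 3.01, 3.01, 3.01].

### API

Orientations are given as a rotation vector (axis times angle).
In Python, from cell import sense, snapshot, close_job, tcp_to_tips gives the robot as it stands.
- The arm moves only by the tool jog_arm, never from a script. Its argument "steps" is text: rows parted by semicolons, each of 7 numbers parted by spaces: the shift along the tool's x, y, z in cm, then the turn, a rotation vector about the tool's x, y, z in degrees, then the closure, from 0 (fully open) to 1 (shut). A call has 1 to 10 rows; each row shifts and turns the pose as measured when the row begins, along the tool's axes as they then stand; what a row does not reach is not made up. A row lasts 1/10 s, in which the tool goes at most 50 mm and 8.59 degrees, less where a joint would pass 70% of its speed; a pose out of reach is approached as far as the arm can. A call with a gripper value outside its range is refused whole. The fingers move at their own pace and stop on an object; "force" is the grip in N (left out, the last holds). Time passes only in rows, so rows that do not move let the fingers close. It gives the time, the measured TCP pose, the force and the opening at its end, in the units of the state.
- sense(): the state, without advancing time (a new reading comes with each control period).
- snapshot(name): name is "side" or "top"; returns a dict with "pixels" (480x640x3 uint8, blue, green, red), "mtx" (3x3 intrinsics, pixels), "R" (3x3) and "t" (3): a world point X has camera coordinates R X + t. Camera axes: x right, y down, z forward; pixel columns grow to the right and rows downward; lengths in m; the calibration is good to about 2 mm. A picture is of the moment at which its call begins. There is no depth.
- close_job(): hands the job in, once; it reports no verdict.
The state is a dict: "t": time; "q": joint angles; "dq": joint speeds; "joint_torque": joint torques, N m; "tool_pos": TCP position; "tool_rot": TCP orientation; "wrist_force": force on the tool from outside, world axes, zero at the start; "torque": the same for the moment, N m; "gripper_width": opening from 0.0 (shut) to 1.0 (fully open).
Only numpy, scipy, OpenCV 4.12 (cv2) and the standard library are available. Lean on these libraries where they do the work, as an engineer would, in place of code of your own. Each camera call takes 0.05 s, during which the arm holds its last target.

## Working session

There is one attempt and no reset: what is moved stays moved. The work goes in short steps, Python scripts to look and compute and a tool call to move; the robot and the scene stay as the last step left them, time stands still between calls to the robot, and variables do not carry over. Pictures are saved under pics/ and viewed, and the job is handed in when it is done.

Besides the shell and the picture viewer there is one more tool, called after ">>>" as name(argument=value, ...) on one line, values as JSON. jog_arm: Moves the arm, as the interface text tells. Its arguments: {"type":"object","properties":{"steps":{"type":"string"},"force":{"type":"number"}},"required":["steps"]}

```bash
mkdir -p pics; python3 - <<'E'
from cell import *
import cv2,numpy as np,pickle
s=sense();print(s['t'],s['tool_pos'],s['tool_rot'],tcp_to_tips,s['gripper_width'])
for n in('side','top'):
    d=snapshot(n);cv2.imwrite(f'pics/{n}0.png',d['pixels']);pickle.dump(d,open(f'{n}0.pkl','wb'))
    print(n,d['mtx'],d['R'],d['t'])
E
```

```text
0.0 [0.2356501  0.57851226 0.22381826] [ 2.60633302e+00  1.75266679e+00 -1.48993541e-03] 0.019 0.9997922112844653
side [[543.33540779   0.         327.93503564]
 [  0.         543.33540779 245.8018167 ]
 [  0.           0.           1.        ]] [[ 0.83556884 -0.5493267  -0.00805489]
 [-0.26630025 -0.39215237 -0.88051161]
 [ 0.4805298   0.73787309 -0.47395613]] [-0.48038915  0.26979353  1.30607616]
top [[450.16183235   0.         320.48532756]
 [  0.         450.16183235 247.24252388]
 [  0.           0.           1.        ]] [[ 2.03906519e-02 -9.99792047e-01  2.89874175e-04]
 [-9.87444564e-01 -2.01842506e-02 -1.56671087e-01]
 [ 1.56644357e-01  2.90839091e-03 -9.87650792e-01]] [-0.02205454  0.5628262   1.07488576]
```

View pics/side0.png

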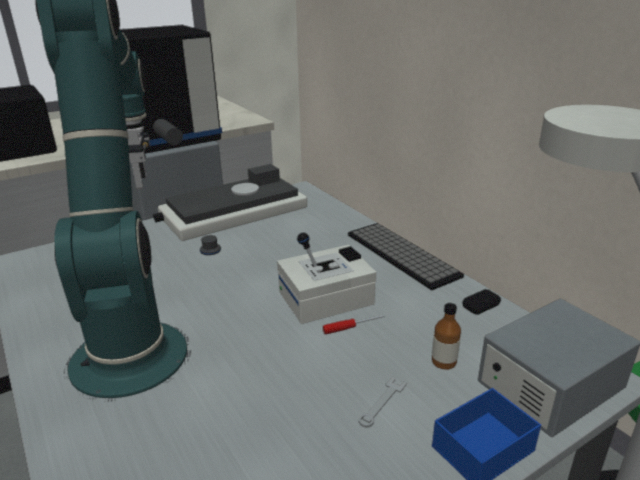

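View pics/top0.png

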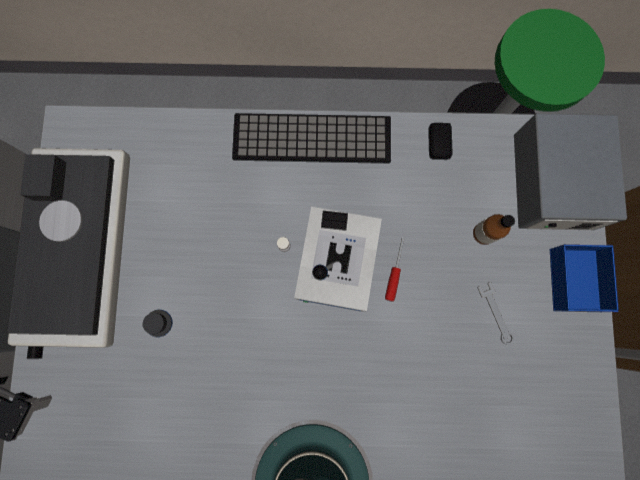

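```bash
python3 - <<'E'
import cv2
a=cv2.imread('pics/side0.png')[225:325,265:390];b=cv2.imread('pics/top0.png')[195:320,270:410]
cv2.imwrite('pics/side0c.png',cv2.resize(a,None,fx=6,fy=6,interpolation=cv2.INTER_CUBIC))
cv2.imwrite('pics/top0c.png',cv2.resize(b,None,fx=4.8,fy=4.8,interpolation=cv2.INTER_CUBIC))
E
```

```text
(no output)
```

View pics/side0c.png

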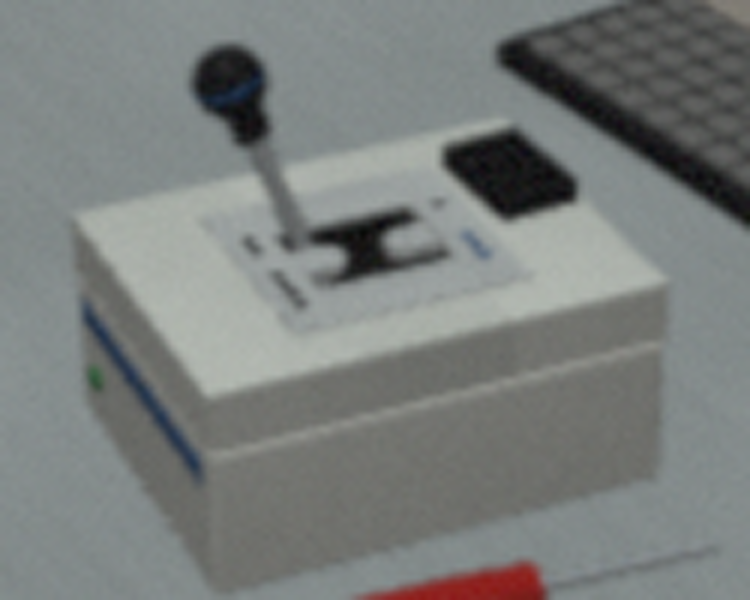

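View pics/top0c.png

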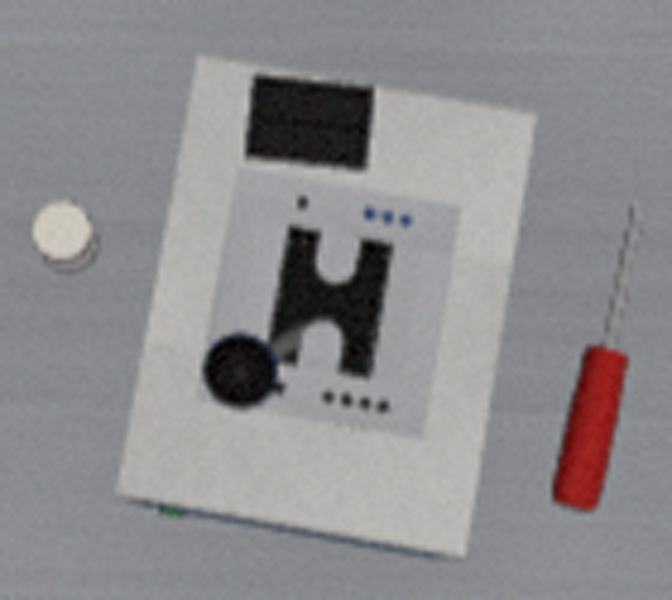

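```bash
cat > h.py <<'E'
import cv2,numpy as np,pickle
from scipy.optimize import least_squares
D={n:pickle.load(open(f'{n}0.pkl','rb')) for n in('side','top')}
def proj(n,X):
    d=D[n];c=np.atleast_2d(X)@d['R'].T+d['t'];p=c@d['mtx'].T;return p[:,:2]/p[:,2:]
def tri(ps,pt):
    r=least_squares(lambda X:np.r_[(proj('side',X)[0]-ps),(proj('top',X)[0]-pt)],[.6,0,.15]);return r.x,r.fun
E
cat > p.py <<'E'
from h import *
T=lambda *p:np.array(p)/4.8+[270,195]-.4
S=lambda *p:np.array(p)/6+[265,225]-.42
k,e=tri(S(230,82),T(241,371));print('knob',k,e)
C=np.array([[.11,.085],[.11,-.085],[-.11,-.085],[-.11,.085]])
t=np.array([T(197,57),T(537,116),T(465,556),T(118,494)])
s=np.array([S(512,122),S(667,285),S(208,398),S(77,216)])
for i in range(4):print(tri(s[i],t[i]))
def f(v):
    c,q=np.cos(v[3]),np.sin(v[3]);P=np.c_[C@np.array([[c,q],[-q,c]])+v[:2],np.full(4,v[2])]
    return np.r_[(proj('top',P)-t).ravel(),(proj('side',P)-s).ravel()]
r=least_squares(f,[.6,0,.1,-.1]);print(r.x,np.round(r.fun,1))
c,q=np.cos(r.x[3]),np.sin(r.x[3]);R=np.array([[c,-q],[q,c]])
print('knob in gate',R.T@(k[:2]-r.x[:2]), k[2])
E
python3 p.py
```

```text
knob [ 0.48794035 -0.01109637  0.18633253] [-0.59657751  0.0820381   0.23158773 -0.42816409]
(array([0.65489456, 0.01307965, 0.10410562]), array([-1.77291437,  0.40721166,  0.73412412, -1.29611965]))
(array([ 0.62528278, -0.15428093,  0.10650045]), array([-0.35432645,  0.09592916,  0.16318515, -0.28247185]))
(array([ 0.40955105, -0.11972542,  0.10709894]), array([-0.50492953,  0.0591785 ,  0.21913785, -0.40942283]))
(array([0.43641996, 0.04661138, 0.1070874 ]), array([-1.00532076,  0.08021891,  0.39027109, -0.74364611]))
[ 0.53148715 -0.05354851  0.10613223 -0.1611372 ] [ 0.9 -1.   0.5 -0.7  0.2 -0.3 -0.2 -0.8 -2.  -0.   0.2  0.2 -0.6  0.4
 -1.2  0.2]
knob in gate [-0.04979373  0.03491551] 0.18633253171062708
```

```bash
cat > g.py <<'E'
from cell import *
import numpy as np
from scipy.spatial.transform import Rotation as Ro
G=np.array([.5315,-.0535]);yaw=-.161
c,q=np.cos(yaw),np.sin(yaw);R=np.array([[c,-q],[q,c]])
def st():
    s=sense();p=s['tool_pos'];M=Ro.from_rotvec(s['tool_rot']).as_matrix()
    print('t',round(s['t'],2),'gate mm',np.round(1e3*R.T@(np.array(p[:2])-G),1),'z',round(p[2]*1e3,1),'yaw err deg',round(np.degrees(np.arctan2(M[1,0],M[0,0])-yaw)-90,2),'zaxis',np.round(M[:,2],3),'F',np.round(s['wrist_force'],1),'w',s['gripper_width'])
if __name__=='__main__':st()
E
python3 g.py
```

```text
t 0.1 gate mm [-393.3  576.4] z 223.9 yaw err deg -12.94 zaxis [-0.    -0.001 -1.   ] F [ 0.3  0.3 -0.6] w 0.998803308257521
```

>>> jog_arm(steps="0 0 0 0 0 -6.5 1; 0 0 0 0 0 -6.4 1; 0 0 0 0 0 0 1", force=20)

```text
t: 0.4
tool_pos: [0.2354, 0.578, 0.2228]
tool_rot: [2.385, 2.042, -0.004]
wrist_force: [0.3, 0.2, 0.6]
gripper_width: 0.781
```

```bash
python3 g.py
```

```text
t 0.4 gate mm [-393.6  575.9] z 222.8 yaw err deg 0.37 zaxis [-0.001 -0.003 -1.   ] F [0.3 0.2 0.6] w 0.7807271558541062
```

>>> jog_arm(steps="-3.6 2 0 0 0 0 1;-3.6 2 0 0 0 0 1;-3.6 2 0 0 0 0 1;-3.6 2 0 0 0 0 1;-3.6 2 0 0 0 0 1;-3.6 2 0 0 0 0 1;-3.6 2 0 0 0 0 1;-3.6 2 0 0 0 0 1;-3.6 2 0 0 0 0 1;0 0 0 0 0 0 1")

```text
t: 1.4
tool_pos: [0.3603, 0.2145, 0.2214]
tool_rot: [-2.423, -1.998, 0.007]
wrist_force: [0.2, 0.6, 0.4]
gripper_width: 0.004
```

```bash
python3 g.py
```

```text
t 1.4 gate mm [-211.9  237.1] z 221.4 yaw err deg -1.77 zaxis [-0.004 -0.002 -1.   ] F [0.2 0.6 0.4] w 0.004303385481129228
```

>>> jog_arm(steps="-3 1.6 0 0 0 -1.8 1;-3 1.7 0 0 0 0 1;-3 1.7 0 0 0 0 1;-3 1.7 0.5 0 0 0 1;-3 1.7 0.5 0 0 0 1;-3 1.7 1 0 0 0 1;-2 1 1 0 0 0 1;0 0 0 0 0 0 1;0 0 0 0 0 0 1")

```text
t: 2.3
tool_pos: [0.4375, -0.0082, 0.191]
tool_rot: [-2.419, -2.001, 0.002]
wrist_force: [-0.9, 0.0, 0.0]
gripper_width: 0.006
```

```bash
python3 g.py
```

```text
t 2.3 gate mm [-100.    29.7] z 191.0 yaw err deg -1.58 zaxis [-0.002  0.001 -1.   ] F [-0.9  0.   0. ] w 0.006038367372281276
```

>>> jog_arm(steps="0.6 0 0.3 0 0 -1.6 1;0 0 0 0 0 0 1")

```text
t: 2.5
tool_pos: [0.4386, -0.0, 0.1881]
tool_rot: [-2.388, -2.037, 0.001]
wrist_force: [-0.0, 0.6, 0.9]
gripper_width: 0.0
```

```bash
cat > pic.py <<'E'
import sys
from g import *
import cv2
n=sys.argv[1]
a=snapshot('side')['pixels'][185:325,250:390];b=snapshot('top')['pixels'][195:335,270:410]
cv2.imwrite(f'pics/{n}.png',cv2.resize(np.hstack([a,b]),(800,400),interpolation=cv2.INTER_CUBIC))
st()
E
python3 pic.py a1
```

```text
t 2.6 gate mm [-100.1   37.2] z 188.4 yaw err deg 0.06 zaxis [-0.002  0.001 -1.   ] F [-0.5 -0.   0.5] w 0.0027556107057818747
```

View pics/a1.png

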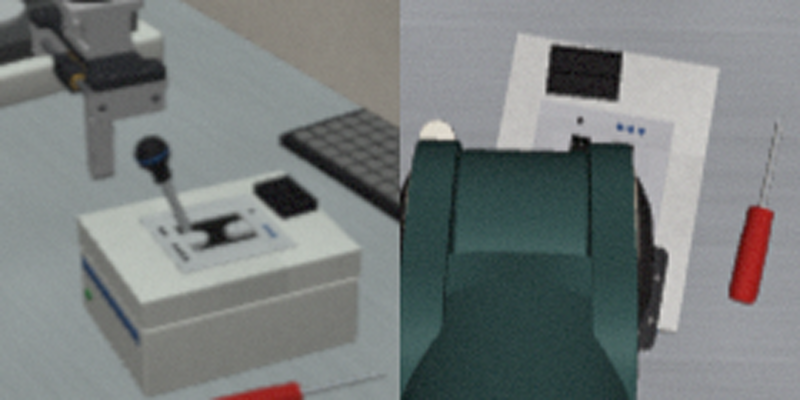

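>>> jog_arm(steps="0 1 0 0 0 0 1;0 0.8 0 0 0 0 1;0 0.8 0 0 0 0 1;0 0.8 0 0 0 0 1;0 0.8 0 0 0 0 1;0 0.8 0 0 0 0 1;0 0.8 0 0 0 0 1;0 0.7 0 0 0 0 1;0 0.4 0 0 0 0 1;0 0 0 0 0 0 1")

```text
t: 3.6
tool_pos: [0.5116, -0.0116, 0.1878]
tool_rot: [-2.386, -2.033, 0.006]
wrist_force: [-1.8, 1.2, 2.7]
gripper_width: 0.003
```

```bash
python3 pic.py a2
```

```text
t 3.7 gate mm [-26.8  38.2] z 187.8 yaw err deg 0.09 zaxis [-0.007  0.003 -1.   ] F [-2.1  0.3  1.2] w 0.0020584535946426706
```

View pics/a2.png

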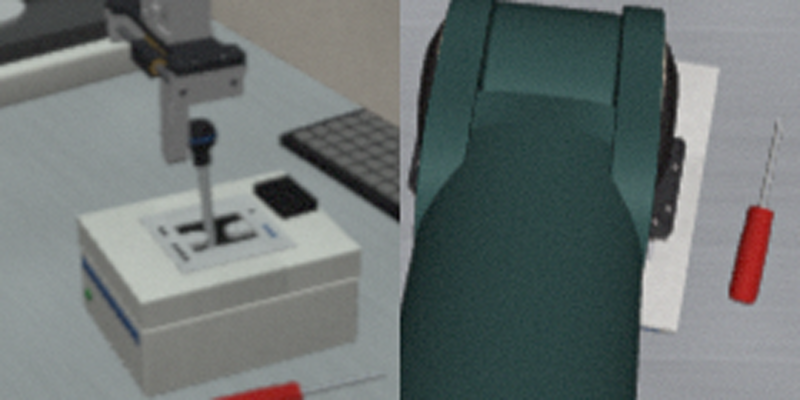

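```bash
cat > k.py <<'E'
import sys
from h import *
from g import R,G
# knob from the side picture (crop 250,185; scale 400/140) given lever model -> lever angles
u=np.array([float(sys.argv[1]),float(sys.argv[2])])*140/400+[250,185]-.4
def K(v):
    a,f=v; d=np.array([np.tan(f),-np.tan(a),1]);d/=np.linalg.norm(d);l=.165*d
    return np.r_[G+R@l[:2],.031+l[2]]
r=least_squares(lambda v:proj('side',K(v))[0]-u,[0,0])
k=K(r.x);print('across,fwd',r.x,'gate',R.T@(k[:2]-G),k[2],'res',r.fun)
E
python3 k.py 202 135; python3 - <<'E'
E
python3 - <<'E'
import cv2
a=cv2.imread('pics/a2.png')[80:290,100:320];cv2.imwrite('pics/a2c.png',cv2.resize(a,None,fx=2.8,fy=2.8))
E
```

```text
across,fwd [-0.25928558  0.03480015] gate [0.00554919 0.04228043] 0.19039439034400976 res [-1.13686838e-13  4.26325641e-13]
```

View pics/a2c.png

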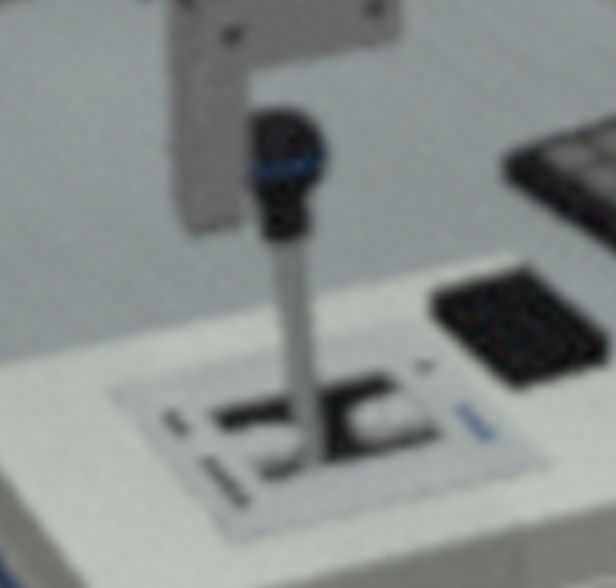

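>>> jog_arm(steps="0 -1 0 0 0 0 1;0 -1 0 0 0 0 1;1.5 0 0 0 0 0 1;1.5 0 0 0 0 0 1;1.5 0 0 0 0 0 1;0.8 0 0 0 0 0 1;0 0 0 0 0 0 1;0 0 0 0 0 0 1")

```text
t: 4.5
tool_pos: [0.4946, 0.0452, 0.1889]
tool_rot: [-2.388, -2.033, 0.002]
wrist_force: [0.0, -0.0, 0.5]
gripper_width: 0.002
```

```bash
python3 pic.py a3
```

```text
t 4.6 gate mm [-52.   91.4] z 188.9 yaw err deg 0.0 zaxis [-0.004  0.003 -1.   ] F [-0.2  0.4 -0. ] w 0.00473503083499353
```

View pics/a3.png

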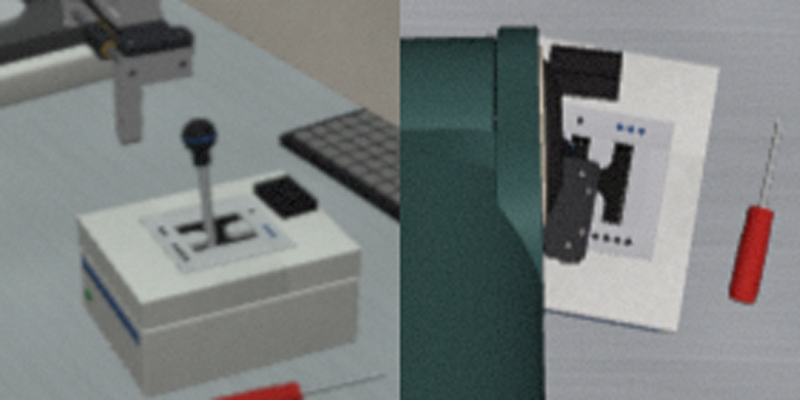

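```bash
python3 k.py 199 135
```

```text
across,fwd [-0.27279213  0.02129728] gate [0.00338391 0.04444518] 0.18986527475785328 res [3.41060513e-13 1.98951966e-12]
```

>>> jog_arm(steps="0 1.8 0 0 0 0 1;0 1.8 0 0 0 0 1;0 1.6 0 0 0 0 1;0 0 0 0 0 0 1;-0.8 0 0 0 0 0 1;-0.8 0 0 0 0 0 1;-0.8 0 0 0 0 0 1;-0.8 0 0 0 0 0 1;-0.8 0 0 0 0 0 1;0 0 0 0 0 0 1")

```text
t: 5.6
tool_pos: [0.5384, -0.0084, 0.1899]
tool_rot: [-2.392, -2.028, -0.004]
wrist_force: [1.0, 0.2, 0.2]
gripper_width: 0.007
```

```bash
python3 pic.py a4
```

```text
t 5.7 gate mm [-0.4 46.3] z 189.7 yaw err deg -0.13 zaxis [-0.002  0.006 -1.   ] F [ 0.9 -0.7 -0.2] w 0.006852791363452129
```

View pics/a4.png

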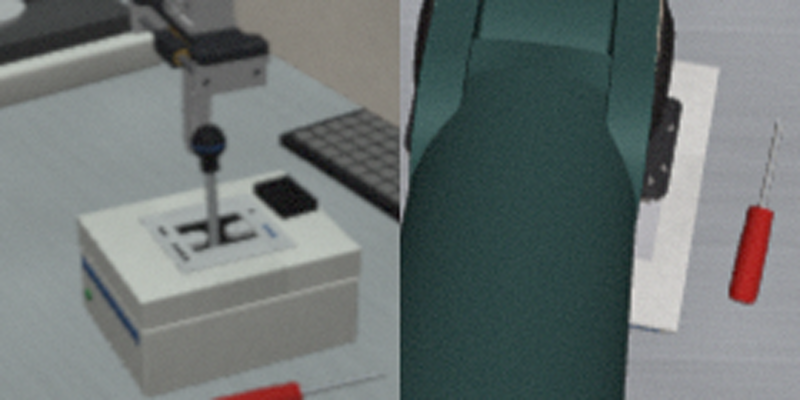

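>>> jog_arm(steps="-0.7 0 0 0 0 0 1;-0.7 0 0 0 0 0 1;-0.7 0 0 0 0 0 1;-0.7 0 0 0 0 0 1;-0.7 0 0 0 0 0 1;-0.7 0 0 0 0 0 1;-0.6 0 0 0 0 0 1;-0.3 0 0 0 0 0 1;0 0 0 0 0 0 1;0 0 0 0 0 0 1")

```text
t: 6.7
tool_pos: [0.5291, -0.0614, 0.1888]
tool_rot: [-2.389, -2.029, -0.003]
wrist_force: [1.7, 3.0, 1.1]
gripper_width: 0.003
```

```bash
python3 k.py 208 140; python3 pic.py a5
```

```text
across,fwd [-0.14154329  0.02140496] gate [0.00349625 0.02327151] 0.19431323572563952 res [-1.13686838e-13  1.88151716e-11]
t 6.8 gate mm [-1.1 -8.1] z 188.9 yaw err deg -0.07 zaxis [-0.003  0.007 -1.   ] F [ 1.6  1.  -0.9] w 0.0039049740091062404
```

View pics/a5.png

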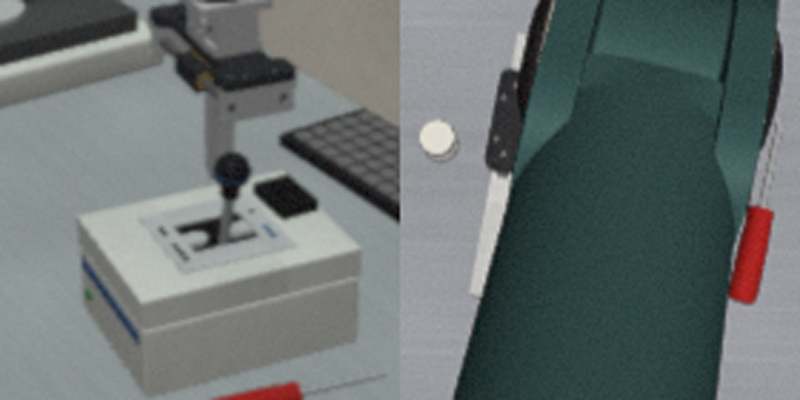

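```bash
python3 k.py 232 169
```

```text
across,fwd [0.21402186 0.01043566] gate [ 0.00168257 -0.03504281] 0.1922270771454599 res [4.14956958e-12 4.49631443e-11]
```

>>> jog_arm(steps="-0.3 0 0 0 0 0 1;0 0 0 0 0 0 1;1.2 0 0 0 0 0 1;0.8 0 0 0 0 0 1;0 -1.8 0 0 0 0 1;0 -1.8 0 0 0 0 1;0 -1.6 0 0 0 0 1;0 -0.4 0 0 0 0 1;0 0 0 0 0 0 1")

```text
t: 7.7
tool_pos: [0.4755, -0.0313, 0.1891]
tool_rot: [-2.386, -2.034, -0.001]
wrist_force: [1.1, -0.9, 0.4]
gripper_width: 0.001
```

```bash
python3 g.py
```

```text
t 7.7 gate mm [-58.8  12.9] z 189.1 yaw err deg 0.1 zaxis [-0.004  0.005 -1.   ] F [ 1.1 -0.9  0.4] w 0.0006956768100246355
```

>>> jog_arm(steps="-1.6 0 0 0 0 0 1;-1.6 0 0 0 0 0 1;-1.5 0 0 0 0 0 1;-0.4 0 0 0 0 0 1;0 0 0 0 0 0 1;0 0 0 0 0 0 1")

```text
t: 8.3
tool_pos: [0.4712, -0.0821, 0.1893]
tool_rot: [-2.386, -2.037, -0.001]
wrist_force: [-0.9, 0.1, -0.5]
gripper_width: 0.005
```

```bash
python3 pic.py a6
```

```text
t 8.4 gate mm [-55.1 -37.7] z 189.3 yaw err deg 0.25 zaxis [-0.002  0.004 -1.   ] F [-0.9  0.  -0.4] w 0.005448740804337512
```

View pics/a6.png

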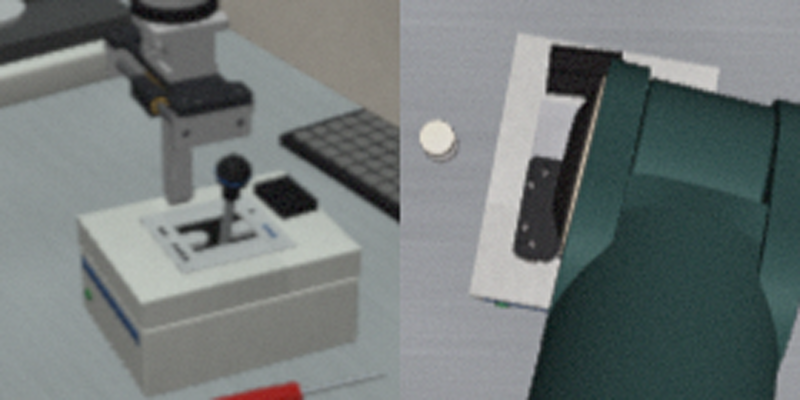

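>>> jog_arm(steps="0 1.2 0.1 0 0 0 1;0 1.2 0.1 0 0 0 1;0 0.8 0.1 0 0 0 1;0 0.8 0.1 0 0 0 1;0 0.8 0 0 0 0 1;0 0.8 0 0 0 0 1;0 0.8 0 0 0 0 1;0 0.5 0 0 0 0 1;0 0.3 0 0 0 0 1;0 0 0 0 0 0 1")

```text
t: 9.4
tool_pos: [0.5472, -0.0919, 0.1826]
tool_rot: [-2.379, -2.038, 0.005]
wrist_force: [-2.9, 2.2, -1.4]
gripper_width: 0.006
```

```bash
python3 pic.py a7
```

```text
t 9.5 gate mm [ 21.4 -35.4] z 182.8 yaw err deg 0.38 zaxis [-0.008  0.005 -1.   ] F [-3.   1.5 -2.3] w 0.005340856051084998
```

View pics/a7.png

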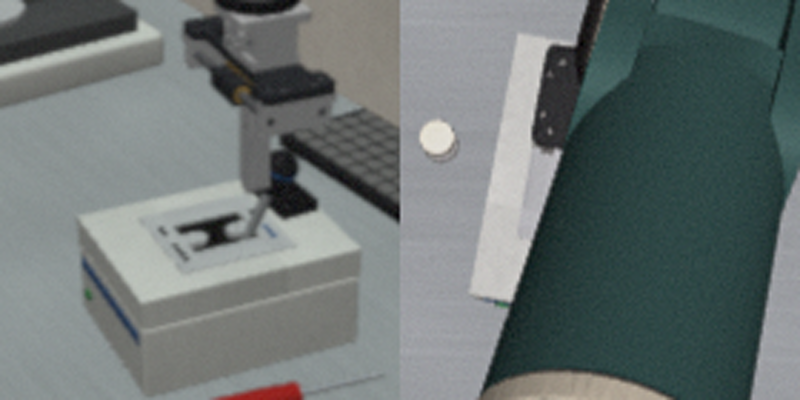

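>>> jog_arm(steps="0 0.3 0 0 0 0 1;0 0.3 0 0 0 0 1;0 0 0 0 0 0 1")

```text
t: 9.8
tool_pos: [0.5528, -0.0929, 0.1829]
tool_rot: [-2.379, -2.038, 0.004]
wrist_force: [-4.0, -0.5, -2.5]
gripper_width: 0.006
```

```bash
python3 g.py
```

```text
t 9.8 gate mm [ 27.4 -35.4] z 182.9 yaw err deg 0.38 zaxis [-0.008  0.005 -1.   ] F [-4.  -0.5 -2.5] w 0.005610674587019452
```

>>> jog_arm(steps="0 0.3 0 0 0 0 1;0 0.2 0 0 0 0 1;0 0 0 0 0 0 1")

```text
t: 10.1
tool_pos: [0.5572, -0.0936, 0.1824]
tool_rot: [-2.378, -2.036, 0.006]
wrist_force: [-6.5, 1.5, 0.5]
gripper_width: 0.004
```

```bash
python3 pic.py a8
```

```text
t 10.2 gate mm [ 31.7 -35.4] z 182.5 yaw err deg 0.37 zaxis [-0.01   0.006 -1.   ] F [-6.5  1.8 -0.8] w 0.005271105886104296
```

View pics/a8.png

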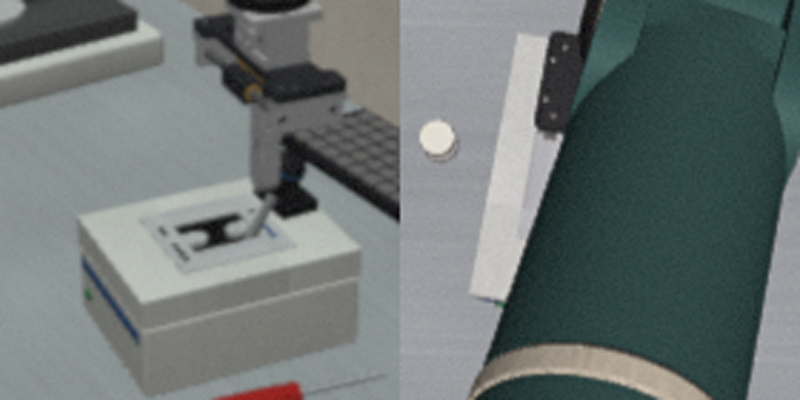

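>>> jog_arm(steps="0 0.3 0 0 0 0 1;0 0.2 0 0 0 0 1;0 0 0 0 0 0 1")

```text
t: 10.5
tool_pos: [0.5598, -0.0939, 0.1815]
tool_rot: [-2.374, -2.033, 0.012]
wrist_force: [-9.4, 1.5, 6.2]
gripper_width: 0.004
```

```bash
python3 g.py
```

```text
t 10.5 gate mm [ 34.4 -35.3] z 181.5 yaw err deg 0.37 zaxis [-0.017  0.007 -1.   ] F [-9.4  1.5  6.2] w 0.0041700275816608555
```

>>> jog_arm(steps="0 -0.5 0 0 0 0 1;0 -1.5 0 0 0 0 1;0 -2 0 0 0 0 1;0 -2 -1 0 0 0 1;0 -2 -2 0 0 0 1;3 -2 -2 0 0 0 1;4 -2 -1 0 0 0 1;4 -2 0 0 0 0 1;4 0 0 0 0 0 1;4 0 0 0 0 0 1")

```text
t: 11.5
tool_pos: [0.4558, 0.1159, 0.2527]
tool_rot: [-2.394, -2.028, -0.014]
wrist_force: [0.8, -0.6, 0.4]
gripper_width: 0.008
```

>>> jog_arm(steps="4 0 0 0 0 0 1;4 0 0 0 0 0 1;4 0 0 0 0 0 1;0 0 0 0 0 0 1;0 0 0 0 0 0 1")

```text
t: 12.0
tool_pos: [0.4791, 0.2465, 0.2574]
tool_rot: [-2.389, -2.036, -0.033]
wrist_force: [0.2, -1.0, -0.3]
gripper_width: 0.008
```

```bash
python3 pic.py a9
```

```text
t 12.1 gate mm [-99.9 287. ] z 257.4 yaw err deg 0.04 zaxis [ 0.014  0.016 -1.   ] F [ 0.7 -0.6  0.5] w 0.006348858856141345
```

View pics/a9.png

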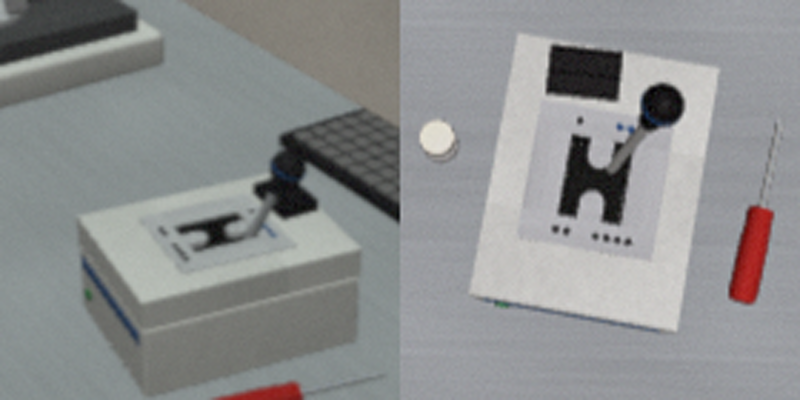

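```bash
python3 k.py 288 167; python3 - <<'E'
from h import *
from g import R,G
f=140/400
k,e=tri(np.array([288,167])*f+[250,185]-.4,np.array([262,104])*f+[270,195]-.4)
d=R.T@(k[:2]-G);print(d,k[2],e,'fwd',np.arctan2(d[0],k[2]-.03),'across',-np.arctan2(d[1],k[2]-.03), 'len',np.linalg.norm([*d,k[2]-.03]))
E
```

```text
across,fwd [0.2267403  0.37016368] gate [ 0.05835718 -0.03469499] 0.18138516019713521 res [-1.13686838e-13  3.18323146e-12]
[ 0.05509643 -0.03809724] 0.18338521688215 [-0.53533728  0.12540802  0.22596294 -0.39805824] fwd 0.34484984835520116 across 0.24344984442420103 len 0.16737395721551043
```

Both views put the knob at the end stop in slot three (forward about 0.34, across about 0.23), with the rod length unchanged. Handing in.

```bash
python3 - <<'E'
from cell import *
s=sense();print(s['t'],max(abs(x) for x in s['dq']))
print(close_job())
E
```

```text
12.1 0.014093941077518492
the job is handed in; nothing more can be done
None
```

The lever is in slot three and the job was handed in at about 12 s; no verdict was reported. I used closed fingertips to push the lever from slot two to neutral, then across to the right, then forward until it met the end stop.

- **Lever position:** With the arm out of the way, both cameras together put the knob 55 mm forward and 38 mm right of the gate centre. That is a lean of about 0.34 rad forward and 0.24 rad across.
- **Lock-out:** The pivot-to-knob length came out at about 167 mm against the nominal 165 mm, within camera error, so the knob does not appear to have been pulled up.
- **On the way:** In neutral on the right, the side view gave about 0.21 rad across and 0.01 rad forward. The highest contact force I read was about 11 N, at the end stop.
- **Finish:** The tool ended about 29 cm left of the gate, with no contact force beyond sensor noise. In the final pictures the die tray, vial and driver look where they were at the start. I did not re-check the puck, bottle and wrench, which the arm stayed well away from.
- **Disagreement:** The side view alone gave 0.37 rad forward, past the 0.34 stop, and about 0.27 rad left at the first neutral, past the 0.255 limit. I put both down to calibration error of a few millimetres.

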